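# Reset the portion stop of the batter depositor and lock it with the cam lever

### The job

The piston of the batter depositor is parked at the portion we want, so set its stroke stop to it: swing the cam lever open, slide the stop rod up until its end bears snugly on the rubber bump stop of the crosshead without shoving the piston along, then flip the lever back over centre, right home, so that the rod is locked bearing on the rubber, and let go. Leave the other things on the bench where they stand.

Things in the scene. Friction and masses are not known exactly. Their poses are not given: they have to be found in the camera images.
- depositor: Stainless hand piston depositor, fixed. Origin on the bench below the clamp block. Axes: z up, y along the stop rod (axis 100 mm up): piston, cylinder and hopper (0.41 m tall, at y -450 mm) on the -y side, rod's grip on +y; cam lever on -x, towards the robot. Clamp block x -72 to 26, y -18 to 18, top at 125 mm; behind it to y -30 a plate x -75 to 75. Guide rods, 12 mm, x = -55 and 55 at axis height.
- cam_lever (a joint): Cam lever angle about its upright pin, rad, anticlockwise from above: 0 clamped (so at the start), 2.0 open; stops at both. In the depositor's frame it points from the pin along (-cos a, sin a), a = 0.9 - angle. Takes about 10 N at the knob leaving 0, and closing from 1.4 to 0.5. Dead centre 0.4: below 0.2 the cam pulls it home to 0, above 0.55 throws it out to 1.3; stays put from 0.3 to 0.45 and above 1.4, where the rod is free.
- lever_knob (a point): Middle of the black upright round knob on the lever's end, 156 mm above the bench: 22 mm across, standing from 138 to 173 mm above the bench, 70 mm from the pin's axis.
- lever_pin (a point): Top of the lever's upright pin, its axis, 139 mm above the bench, at x = -50 mm, y = 0 in the depositor's frame. The lever is a flat bar 16 mm wide, from 130 to 138 mm above the bench.
- stop_rod: Stop rod, round steel with scale rings, 16 mm thick, 215 mm long, through the clamp block. Origin on its axis; drawn fully back it lies at y = 0 in the depositor's frame, fully in at y = -110 mm. Unclamped the rod drags with about 5 N and stays where it is left, so it holds at most about 5 N of push from the rubber; clamped it holds more than 60 N.
- rod_face (a point): Flat end of the stop rod that meets the rubber, on the axis, 40 mm to the -y side of the stop rod's origin.
- rod_grip (a point): Point on the axis of the black upright round grip at the stop rod's other end, 125 mm above the bench and 170 mm to the +y side of the stop rod's origin. The grip is 26 mm across and reaches from 87 to 145 mm above the bench.
- piston: Piston with its crosshead, a steel plate 136 mm wide, 14 mm thick, 46 mm tall on the guide rods, with a black arch handle (top 162 mm above the bench) and the rubber bump stop. Same origin as crosshead. It slides along y; its seals hold it against about 12 N: pushed harder, it shifts and the portion is lost.
- crosshead (a point): Middle of the crosshead's face that looks at the stop rod (+y), 100 mm above the bench. From it the bump stop, a rubber head 22 mm across on a bolt, stands out towards the rod by anything from 19 to 39 mm: the bolt is set by hand and not measured, so contact must be felt or seen. The rubber gives about 1 mm for 3 N.
- oil_bottle: Clear oil bottle with a cap, 58 mm across, 170 mm tall, standing beyond the guide rods. Bystander; origin under its middle.
- oil_brush: Oil brush, 190 mm long, lying beyond the guide rods. Bystander; origin under its middle.
- spatula: Spatula, 240 mm long, lying beyond the stop rod. Bystander; origin under its middle.
- portion_cup: Steel portion cup, 68 mm across, 62 mm tall, standing past the grip end of the stop rod. Bystander; origin under its middle.
- timer: Flat white kitchen timer, 60 x 75 x 22 mm, on the robot's side of the depositor. Bystander; origin under its middle.
- batter_jug: Steel jug with a handle, 90 mm across, 110 mm tall, on the robot's side of the depositor, beside the hopper. Bystander; origin under its middle.

How it is judged (in metres and radians):
On the way, in this order (a step that is already met when the one before it is completed fails the run):
1. the cam lever is swung open (above 1.4 rad) (value of joint cam_lever above 1.4 rad), for 0.1 s.
2. with the lever still open, the end of the stop rod bears on the rubber bump stop with at least 1.5 N (contact force between stop_rod and piston above 1.5 N and value of joint cam_lever above 1.3 rad), for 0.2 s.
At the end, for the whole second after the job is handed in: The cam lever rests home past dead centre (below 0.12 rad), the stop rod is at rest and still bears on the rubber bump stop with at least 0.8 N (about 0.3 mm of squeeze), and the piston's crosshead is within 2 mm of where it was parked (value of joint cam_lever below 0.12 rad and velocity of joint cam_lever between -0.05 and 0.05 rad/s and contact force between stop_rod and piston above 0.8 N and distance of crosshead from where it was at the start of the episode below 0.002 m and linear speed of stop_rod below 0.005 m/s); the robot touches nothing.
It fails at once if the piston is shoved more than 2 mm from where it was parked (distance of crosshead from where it was at the start of the episode above 0.002 m).
It fails at once if a bystander on the bench is moved more than 25 mm (distance of any of oil_bottle, oil_brush, spatula, portion_cup, timer, batter_jug from where it was at the start of the episode above 0.025 m).
It also fails if it takes over 61 s, if anything falls off the work surface, if the arm or the gripper's body presses on something with over 40 N, if the wrist force passes 120 N, or if a joint passes its speed limit or range.

### The arm

A 6-joint arm with a two-finger parallel gripper is mounted at the origin on the work surface. World frame = base frame: x ahead of the robot, y to its left, z up, the work surface at z = 0. Lengths are in mm, angles in degrees, forces in N, time in s.
With the tool pointing down it reaches from about 275 to 725 mm from the base axis. Payload 15.9 kg.
Tool frame: the origin (TCP) lies on the centre line of the jaws, within the pads' length; the fingertips stand 14 mm ahead of it and the grasp point (between the pads) lies 5 mm behind it; y points along the fingers, x is the direction in which the jaws open and shut, and the axes are right-handed (so a half turn about y gives the same grasp; the last joint's range is limited). The gripper opens to 85 mm and grips with 20 to 120 N. Pads are 22 mm wide; open, the fingers measure 114 mm over their backs; the gripper's body (76 mm by 85 mm) begins 54 mm behind the grasp point. The pads swing forward as they close: fully open they stand 13 mm farther back than shut.
Start: joints at [67.151, 12.198, -1.971, 75.831, 0, 90], TCP at [194.149, 460.751, 245.306] pointing down, gripper open.
Joint ranges: [-170.91, 170.91], [-42.67, 98.43], [-65.05, 77.54], [-120.47, 116.71], [-90, 82.35], [-180, 180]. Speed limits (degrees/s): [108.29, 108.29, 136.94, 147.25, 180, 180].

### API

Orientations are given as [roll, pitch, yaw] about the fixed x, y, z axes, in that order (R = Rz(yaw) Ry(pitch) Rx(roll)).
In Python, from cell import read_state, grab_frame, hand_in gives the robot as it stands.
- The arm moves only by the tool apply_moves, never from a script. Its arguments are lists of equal length, an entry for each row: "translation": the shift along the world's x, y, z each as a share of 300 mm, from -1 to 1, a list of three; "dr": the turn, a rotation vector about the world's x, y, z each as a share of 90 degrees, from -1 to 1, a list of three; "fingers": the opening, from -1 (shut) to 1 (fully open). A call has 1 to 5 rows; each row is the pose to reach, as a shift and turn from the pose measured when the call began; what a row does not reach only later rows make up. A row lasts 1/8 s, in which the tool goes at most 62.5 mm and 10.7 degrees, less where a joint would pass 70% of its speed; a pose out of reach is approached as far as the arm can. A call with a number of a shift or a turn outside -1 to 1 is refused whole. A call with a gripper value outside its range is refused whole. The fingers move at their own pace and stop on an object; the grip force is fixed at half the most. Time passes only in rows, so rows that repeat a pose let the fingers close. It gives the time, the measured TCP pose, the force and the opening at its end, in the units of the state.
- read_state(): the state, without advancing time (a new reading comes with each control period).
- grab_frame(name): name is "side" or "top"; returns a dict with "frame" (400x640x3 uint8, blue, green, red), "z_map" (400x640 float32, mm along the optical axis (not along the pixel's ray), 0 where there is no reading), "fx", "fy", "cx", "cy" (pixels), "camera_from_world" (4x4, takes a point from world to camera coordinates). Camera axes: x right, y down, z forward; pixel columns grow to the right and rows downward; lengths in mm; the calibration is good to about 2 mm. A picture is of the moment at which its call begins.
- hand_in(): hands the job in, once; it reports no verdict.
The state is a dict: "t": time; "joints": joint angles; "dq": joint speeds; "joint_efforts": joint torques, N m; "eef_pos": TCP position; "orientation": TCP orientation; "contact_force": force on the tool from outside, world axes, zero at the start; "torque": the same for the moment, N m; "opening": finger opening in mm.
Only numpy, scipy, OpenCV 4.12 (cv2) and the standard library are available. Lean on these libraries where they do the work, as an engineer would, in place of code of your own. Each camera call takes 0.05 s, during which the arm holds its last target. There are 200 camera calls.

## Working session

There is one attempt and no reset: what is moved stays moved. The work goes in short steps, Python scripts to look and compute and a tool call to move; the robot and the scene stay as the last step left them, time stands still between calls to the robot, and variables do not carry over. Pictures are saved under pics/ and viewed, about 8 in all and at most 12, crops included, and the job is handed in when it is done.

Besides the shell and the picture viewer there is one more tool, called after "Request:" as name(argument=value, ...) on one line, values as JSON. apply_moves: Moves the arm, as the interface text tells. Shift numbers are shares of 300 mm and turn numbers shares of 90 degrees, none past 1 either way. Its arguments: {"type":"object","properties":{"translation":{"type":"array","items":{"type":"array","items":{"type":"number","minimum":-1,"maximum":1}}},"dr":{"type":"array","items":{"type":"array","items":{"type":"number","minimum":-1,"maximum":1}}},"fingers":{"type":"array","items":{"type":"number"}}},"required":["translation","dr","fingers"]}

```bash
mkdir -p pics; cat > h.py <<'E'
import numpy as np, cv2
from cell import read_state, grab_frame, hand_in
def look(n,tag):
    f=grab_frame(n); cv2.imwrite(f"pics/{tag}.png",f["frame"]); np.savez(f"pics/{tag}.npz",**f); return f
def px2w(f,u,v,z=None):
    T=np.linalg.inv(f["camera_from_world"]); d=np.array([(u-f["cx"])/f["fx"],(v-f["cy"])/f["fy"],1.])
    if z is None: return T[:3,:3]@(d*f["z_map"][int(v),int(u)])+T[:3,3]
    r=T[:3,:3]@d; o=T[:3,3]; return o+r*(z-o[2])/r[2]
def w2px(f,p):
    c=f["camera_from_world"]@np.append(p,1.); return c[0]/c[2]*f["fx"]+f["cx"],c[1]/c[2]*f["fy"]+f["cy"]
E
python3 - <<'E'
from h import *
for n in("top","side"):
    f=look(n,n+"0"); print(np.round(np.linalg.inv(f["camera_from_world"]),2).tolist(),f["fx"],f["cx"],f["cy"])
print(read_state())
E
```

```text
[[0.01, -0.99, 0.14, 405.58], [-1.0, -0.01, 0.01, -17.1], [-0.01, -0.14, -0.99, 1303.07], [0.0, 0.0, 0.0, 1.0]] 427.40337951761177 318.31550042775194 195.88125964878586
[[-1.0, -0.06, 0.06, 485.16], [-0.08, 0.65, -0.75, 912.34], [0.0, -0.76, -0.66, 946.07], [0.0, 0.0, 0.0, 1.0]] 498.39061900653877 324.88166976574666 203.4969501441742
{'t': 0.1, 'joints': array([ 6.71513943e+01,  1.22200378e+01, -2.00413219e+00,  7.58323087e+01,
       -9.33363371e-04,  9.00005308e+01]), 'dq': array([-0.05533008, -0.10401577,  0.04257474, -0.05569528,  0.00292253,
       -0.00584439]), 'joint_efforts': array([ 1.07683401e-03, -6.87246251e+01,  4.87805128e+01,  1.21346157e-02,
        8.84874748e-05, -3.54222584e-05]), 'eef_pos': array([194.03746429, 460.49028589, 244.8861723 ]), 'orientation': array([-9.00009339e+01,  5.64786304e-02,  6.71508635e+01]), 'contact_force': array([ 0.26424028, -0.62087163,  0.08190901]), 'torque': array([-0.05291537, -0.02059451,  0.01598889]), 'opening': 85.11402335659298}
```

View pics/top0.png

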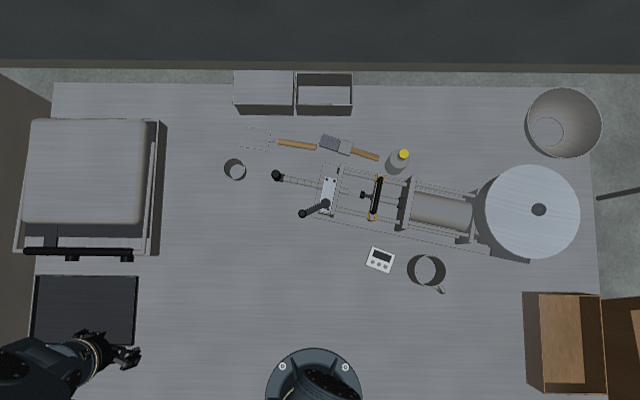

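View pics/side0.png

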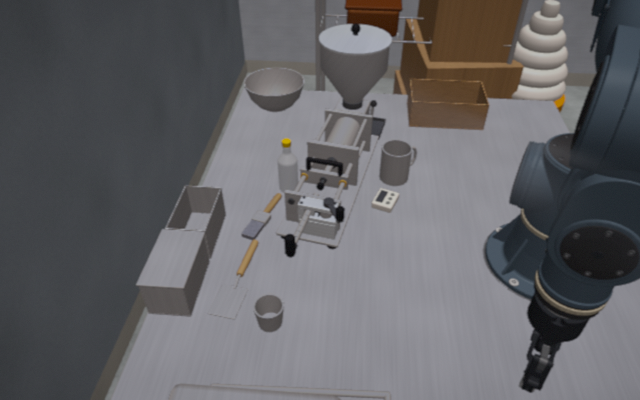

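The top view shows the grip at about (277,175), the knob at (303,213), the pin near (326,204), and the crosshead handle at about (376,198). The side view shows the same layout. I'll measure these now.

```bash
python3 - <<'E'
from h import *
f=dict(np.load("pics/top0.npz")); g=f["frame"].max(2)
m=(g<60).astype(np.uint8); m[:150]=0;m[240:]=0
n,l,s,c=cv2.connectedComponentsWithStats(m)
for i in range(1,n):
    if s[i][4]>15: print(s[i],c[i].round(1),px2w(f,*c[i]).round(0))
for nm,uv,z in(("grip",(277,175),145),("knob",(303,213),173),("pin",(326,204),139)): print(nm,px2w(f,*uv,z).round(1),px2w(f,*uv).round(1))
cv2.imwrite("pics/crop0.png",cv2.resize(f["frame"][150:240,255:415],None,fx=5,fy=5,interpolation=cv2.INTER_CUBIC))
E
```

```text
[  24  150  126   90 1737] [ 90.6 224.3] [485. 633. 103.]
[151 150  15  90 754] [158.  194.7] [578. 465.  61.]
[224 160  11  18  76] [227.5 167.8] [667. 270.  33.]
[237 169   9  11  25] [242.4 175.5] [639. 219.  57.]
[271 170  14  12 104] [276.9 175.6] [623. 107. 144.]
[147 175   6  63 102] [149.4 210.3] [525. 462. 123.]
[369 177  14  37 195] [376.5 195.3] [ 569. -164.  162.]
[394 177  17  54 303] [401.7 205.3] [ 549. -241.  113.]
[483 178  13  10  24] [489.5 182.5] [ 581. -410.  312.]
[596 187  44  13 176] [618.4 193.6] [  697. -1335.  -585.]
[360 190  15  14  68] [366.6 195.5] [ 576. -144.  107.]
[298 199  32  19 207] [314.2 208.2] [535.   3. 137.]
[ 19 221   3  19  19] [ 19.9 230. ] [465. 811. 132.]
grip [624.7 107.  145. ] [624.7 107.  144.8]
knob [517.6  32.2 173. ] [517.9  32.3 170.6]
pin [546.6 -29.  139. ] [546.6 -29.  138.9]
```

View pics/crop0.png

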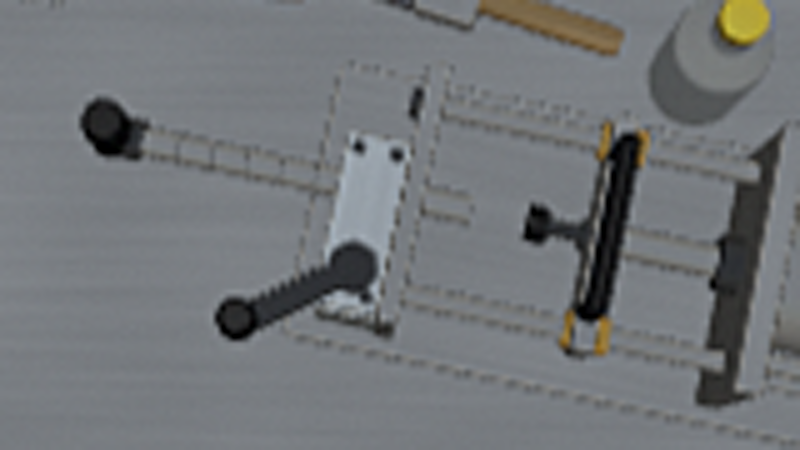

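Request:
apply_moves(translation=[[0.63, -0.84, 0], [0.63, -0.84, 0], [0.63, -0.84, 0], [0.63, -0.84, 0], [0.63, -0.84, 0]], dr=[[0, 0, -0.44], [0, 0, -0.44], [0, 0, -0.44], [0, 0, -0.44], [0, 0, -0.44]], fingers=[-0.2, -0.2, -0.2, -0.2, -0.2])

```text
t: 0.72
eef_pos: [382.2, 208.8, 244.8]
orientation: [-90.0, 0.1, 27.4]
contact_force: [1.5, 1.5, 0.4]
opening: 34.0
```

```bash
python3 - <<'E'
from h import *
s=read_state(); print({k:np.round(s[k],1) for k in('joints','eef_pos','orientation','contact_force','opening')})
f=dict(np.load("pics/top0.npz"))
pin=px2w(f,325.6,203.2,139);grip=px2w(f,275.8,174,145);knob=px2w(f,302.4,213.4,173)
print(pin,grip,knob)
d=(knob-pin)[:2]; ys=np.arctan2(d[1],d[0])-np.arctan2(np.sin(.9),-np.cos(.9)); print("yaw",np.degrees(ys))
R=np.array([[np.cos(ys),-np.sin(ys)],[np.sin(ys),np.cos(ys)]])
O=pin[:2]-R@[-50,0]
print("O",O)
for n,u,v,z in(("grip",275.8,174,145),("face",255+470/5,150+207/5,108),("rub",255+525/5,150+222/5,105)): print(n,R.T@(px2w(f,u,v,z)[:2]-O))
E
```

```text
{'joints': array([ 28.6,   4.7, -10.9,  74.5,   0. ,  91.2]), 'eef_pos': array([382.2, 208.8, 244.8]), 'orientation': array([-90. ,   0.1,  27.4]), 'contact_force': array([1.5, 1.5, 0.4]), 'opening': np.float64(34.0)}
[548.7477995  -27.85322885 139.        ] [627.47780028 110.35768478 145.        ] [516.54472502  33.77101629 173.        ]
yaw -10.843512579194714
O [597.85503265 -37.25959117]
grip [  1.32301147 150.55436946]
face [-5.22494014e-02 -5.76977258e+01]
rub [ -1.78289407 -89.93252803]
```

Request:
apply_moves(translation=[[0.448, -0.583, -0.1], [0.448, -0.583, -0.1], [0.448, -0.583, -0.1], [0.448, -0.583, -0.1], [0.448, -0.583, -0.1]], dr=[[0, 0, 0], [0, 0, 0], [0, 0, 0], [0, 0, 0], [0, 0, 0]], fingers=[-0.2, -0.2, -0.2, -0.2, -0.2])

```text
t: 1.35
eef_pos: [517.2, 31.9, 213.7]
orientation: [-90.0, 0.1, 27.3]
contact_force: [-0.1, -0.2, 0.7]
opening: 34.2
```

Request:
apply_moves(translation=[[-0.002, 0.007, -0.06], [-0.002, 0.007, -0.12], [-0.002, 0.007, -0.19], [-0.002, 0.007, -0.19]], dr=[[0, 0, 0], [0, 0, 0], [0, 0, 0], [0, 0, 0]], fingers=[-0.2, -0.2, -0.2, -0.2])

```text
t: 1.85
eef_pos: [515.3, 34.5, 155.7]
orientation: [-89.9, 0.3, 27.3]
contact_force: [-0.6, 0.3, 0.7]
opening: 34.3
```

```bash
python3 - <<'E'
from h import *
f=look("side","side1"); u,v=map(int,w2px(f,[516,34,156])); print(u,v)
cv2.imwrite("pics/side1c.png",cv2.resize(f["frame"][v-60:v+60,u-80:u+80],None,fx=4,fy=4,interpolation=cv2.INTER_CUBIC))
pin=np.array([548.7,-27.9]); s=read_state(); p0=s["eef_pos"][:2]; print(s["eef_pos"])
for a in(0,.15,.3,.5,.7,.9,1.1,1.3,1.5,1.7,1.85,2.):
    t=np.radians(117.6)+a; p=pin+70*np.array([np.cos(t),np.sin(t)]); print(a,((p-p0)/300).round(3),round(np.degrees(a)/90,3))
E
```

```text
340 212
[515.95819079  34.47312796 156.78210737]
0 [ 0.001 -0.001] 0.0
0.15 [-0.029 -0.02 ] 0.095
0.3 [-0.055 -0.042] 0.191
0.5 [-0.085 -0.078] 0.318
0.7 [-0.107 -0.119] 0.446
0.9 [-0.12  -0.164] 0.573
1.1 [-0.124 -0.21 ] 0.7
1.3 [-0.119 -0.257] 0.828
1.5 [-0.105 -0.301] 0.955
1.7 [-0.082 -0.342] 1.082
1.85 [-0.06  -0.369] 1.178
2.0 [-0.034 -0.392] 1.273
```

View pics/side1c.png

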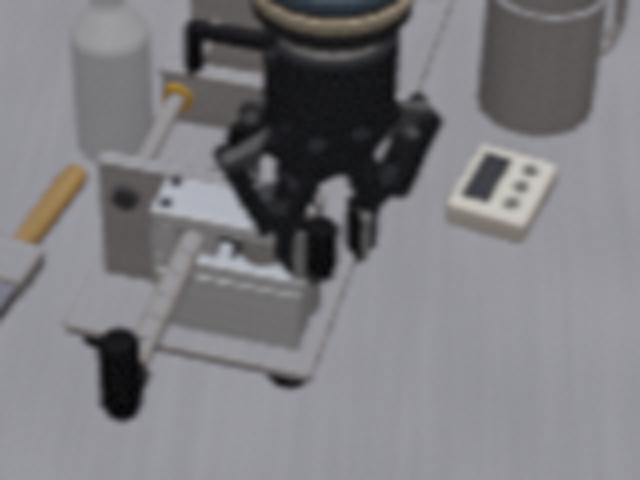

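The knob sits between the fingers. Now I'll swing the lever along its arc.

Request:
apply_moves(translation=[[-0.029, -0.02, 0], [-0.055, -0.042, 0], [-0.079, -0.07, 0], [-0.097, -0.098, 0], [-0.112, -0.135, 0]], dr=[[0, 0, 0.095], [0, 0, 0.19], [0, 0, 0.29], [0, 0, 0.39], [0, 0, 0.49]], fingers=[-0.2, -0.2, -0.2, -0.2, -0.2])

```text
t: 2.52
eef_pos: [482.6, -5.7, 158.1]
orientation: [-90.0, 0.1, 71.7]
contact_force: [0.9, 0.9, 0.1]
opening: 34.2
```

```bash
cat > arc.py <<'E'
from h import *
import sys
pin=np.array([548.7,-27.9]); s=read_state(); p0=s["eef_pos"][:2]; yaw=s["orientation"][2]
d=p0-pin; print(s["eef_pos"].round(1),s["orientation"].round(1),s["contact_force"].round(1),"r",np.hypot(*d).round(1),"ang",np.arctan2(d[1],d[0])%(2*np.pi)-np.radians(117.6))
for a in map(float,sys.argv[1:]):
    t=np.radians(117.6)+a; p=pin+70*np.array([np.cos(t),np.sin(t)]); print(a,((p-p0)/300).round(3),round((27.5+np.degrees(a)-yaw)/90,3))
E
python3 arc.py .9 1.07 1.24 1.4 1.57 1.74 1.85 1.95
```

```text
[482.6  -5.7 158.1] [-90.    0.1  71.7] [0.9 0.9 0.1] r 69.7 ang 0.7646576647539449
0.9 [-0.009 -0.03 ] 0.081
1.07 [-0.013 -0.07 ] 0.19
1.24 [-0.01  -0.109] 0.298
1.4 [-0.002 -0.145] 0.4
1.57 [ 0.013 -0.182] 0.508
1.74 [ 0.035 -0.215] 0.616
1.85 [ 0.051 -0.235] 0.686
1.95 [ 0.068 -0.251] 0.75
```

Request:
apply_moves(translation=[[-0.012, -0.06, 0], [-0.01, -0.105, 0], [-0.002, -0.145, 0], [0.012, -0.18, 0], [0.034, -0.213, 0]], dr=[[0, 0, 0.11], [0, 0, 0.22], [0, 0, 0.34], [0, 0, 0.45], [0, 0, 0.56]], fingers=[-0.2, -0.2, -0.2, -0.2, -0.2])

```text
t: 3.15
eef_pos: [493.1, -69.6, 159.3]
orientation: [-90.1, 0.2, 122.5]
contact_force: [0.5, 2.0, 0.1]
opening: 34.2
```

```bash
python3 arc.py 1.75 1.85
```

```text
[493.1 -69.6 159.3] [-90.1   0.2 122.5] [0.5 2.  0.1] r 69.5 ang 1.7332708066935578
1.75 [ 0.001 -0.004] 0.059
1.85 [ 0.016 -0.022] 0.122
```

Request:
apply_moves(translation=[[0.018, -0.024, 0], [0.018, -0.024, 0], [0.012, -0.017, 0], [0.012, -0.017, 0.12], [0.012, -0.017, 0.25]], dr=[[0, 0, 0.12], [0, 0, 0.12], [0, 0, 0.12], [0, 0, 0.12], [0, 0, 0.12]], fingers=[-0.2, -0.2, -0.2, -0.2, -0.2])

```text
t: 3.78
eef_pos: [496.0, -74.1, 235.3]
orientation: [-90.0, 0.1, 133.1]
contact_force: [1.5, -0.1, -0.6]
opening: 34.1
```

```bash
cat > dep.py <<'E'
from h import *
import sys
O=np.array([597.9,-37.3]); ys=np.radians(-10.9); R=np.array([[np.cos(ys),-np.sin(ys)],[np.sin(ys),np.cos(ys)]])
if __name__=="__main__":
    s=read_state(); p=s["eef_pos"]; print(s["t"],p.round(2),s["orientation"].round(1),"dep",(R.T@(p[:2]-O)).round(2),"Fdep",(R.T@s["contact_force"][:2]).round(2))
    for a in sys.argv[1:]:
        x,y,z=map(float,a.split(",")); w=np.append(R@[x,y]+O,z); print(a,w.round(1),((w-p)/300).round(3))
E
python3 dep.py 0,190,180 0,186,106
```

```text
3.775 [495.95 -74.09 235.27] [-9.000e+01  1.000e-01  1.331e+02] dep [-93.15 -55.41] Fdep [1.47 0.22]
0,190,180 [633.8 149.3 180. ] [ 0.46   0.745 -0.184]
0,186,106 [633.1 145.3 106. ] [ 0.457  0.731 -0.431]
```

Request:
apply_moves(translation=[[0.46, 0.76, 0], [0.46, 0.76, 0], [0.46, 0.76, 0], [0.46, 0.76, 0], [0.46, 0.76, 0]], dr=[[0, 0, 0.4], [0, 0, 0.4], [0, 0, 0.4], [0, 0, 0.4], [0, 0, 0.4]], fingers=[-1, -1, -1, -1, -1])

```text
t: 4.4
eef_pos: [634.3, 157.7, 234.5]
orientation: [-90.0, 0.1, 169.1]
contact_force: [0.4, -1.0, -0.5]
opening: 0.2
```

```bash
python3 - <<'E'
from h import *
from dep import R,O
f=look("side","side2")
p=R@[0,150]+O; u,v=map(int,w2px(f,[*p,100])); 
f2=look("top","top2")
a=cv2.resize(f["frame"][v-110:v+50,u-80:u+120],None,fx=3,fy=3,interpolation=cv2.INTER_CUBIC)
b=cv2.resize(f2["frame"][155:255,225:425],None,fx=3,fy=3,interpolation=cv2.INTER_CUBIC)
b=cv2.copyMakeBorder(b,0,0,0,max(0,a.shape[1]-b.shape[1]),0); a=cv2.copyMakeBorder(a[:300],0,0,0,max(0,b.shape[1]-a.shape[1]),0)
cv2.imwrite("pics/mix2.png",np.vstack([a,b]))
c=f2["camera_from_world"]
E
python3 dep.py 0,190,180 0,188,106
```

```text
4.5 [633.94 156.18 234.62] [-9.000e+01  1.000e-01  1.691e+02] dep [ -1.2 196.8] Fdep [ 0.18 -0.33]
0,190,180 [633.8 149.3 180. ] [-0.    -0.023 -0.182]
0,188,106 [633.4 147.3 106. ] [-0.002 -0.03  -0.429]
```

View pics/mix2.png

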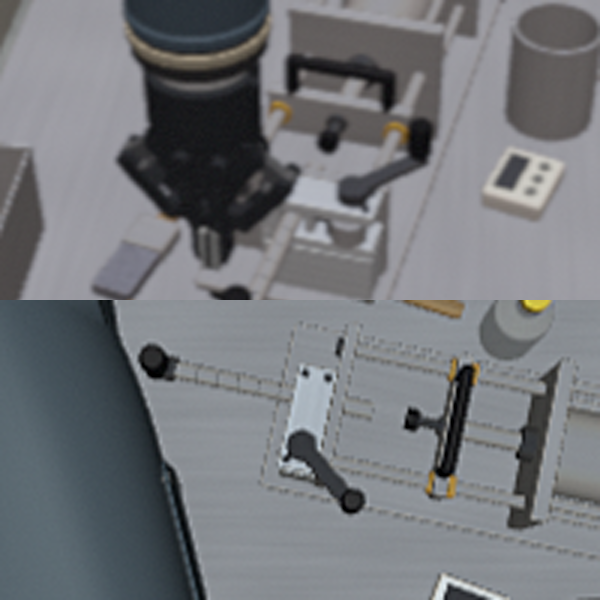

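The lever is open, pointing at the crosshead side, and the grip is clear of the tool. Next I'll lower the closed fingers behind the grip.

Request:
apply_moves(translation=[[0, -0.02, -0.15], [0, -0.02, -0.3], [0, -0.02, -0.43], [0, -0.02, -0.43], [0, -0.02, -0.43]], dr=[[0, 0, 0], [0, 0, 0], [0, 0, 0], [0, 0, 0], [0, 0, 0]], fingers=[-1, -1, -1, -1, -1])

```text
t: 5.12
eef_pos: [634.4, 150.0, 107.8]
orientation: [-90.1, 0.2, 169.0]
contact_force: [0.2, 1.3, 0.3]
opening: -0.1
```

```bash
python3 dep.py 0,178,106 0,168,106 0,158,106
```

```text
5.125 [634.44 150.02 107.81] [-90.1   0.2 169. ] dep [  0.46 190.85] Fdep [-0.03  1.3 ]
0,178,106 [631.6 137.5 106. ] [-0.01  -0.042 -0.006]
0,168,106 [629.7 127.7 106. ] [-0.016 -0.075 -0.006]
0,158,106 [627.8 117.8 106. ] [-0.022 -0.107 -0.006]
```

Request:
apply_moves(translation=[[-0.005, -0.023, -0.006], [-0.009, -0.046, -0.006], [-0.014, -0.07, -0.006], [-0.019, -0.098, -0.006], [-0.019, -0.098, -0.006]], dr=[[0, 0, 0], [0, 0, 0], [0, 0, 0], [0, 0, 0], [0, 0, 0]], fingers=[-1, -1, -1, -1, -1])

```text
t: 5.75
eef_pos: [629.0, 120.0, 106.7]
orientation: [-90.1, 0.2, 168.9]
contact_force: [-0.1, 1.1, 1.2]
opening: 0.2
```

```bash
cat > gap.py <<'E'
from dep import *
f=look("top",sys.argv[1])
a=cv2.resize(f["frame"][175:215,330:390],None,fx=10,fy=10,interpolation=cv2.INTER_CUBIC); cv2.imwrite(f"pics/{sys.argv[1]}c.png",a)
# intensity profile along rod axis (z=108, x=0)
g=f["frame"].max(2).astype(np.float32)
ys=np.arange(-50,-125,-1.); P=np.array([[w2px(f,[*(R@[x,y]+O),106]) for y in ys] for x in(-3,0,3)],np.float32)
q=cv2.remap(g,P[...,0],P[...,1],cv2.INTER_LINEAR).mean(0)
print([(int(y),int(v)) for y,v in zip(ys,q)][::2])
E
python3 gap.py top3; python3 dep.py 0,155,106
```

```text
[(-50, 144), (-52, 143), (-54, 144), (-56, 144), (-58, 143), (-60, 143), (-62, 144), (-64, 145), (-66, 144), (-68, 144), (-70, 143), (-72, 143), (-74, 143), (-76, 146), (-78, 147), (-80, 146), (-82, 147), (-84, 149), (-86, 148), (-88, 110), (-90, 48), (-92, 34), (-94, 34), (-96, 31), (-98, 29), (-100, 36), (-102, 52), (-104, 64), (-106, 67), (-108, 63), (-110, 66), (-112, 68), (-114, 66), (-116, 67), (-118, 63), (-120, 52), (-122, 51), (-124, 57)]
5.8 [628.85 120.16 106.4 ] [-90.1   0.2 169. ] dep [  0.62 160.47] Fdep [0.09 0.19]
0,155,106 [627.2 114.9 106. ] [-0.005 -0.018 -0.001]
```

View pics/top3c.png

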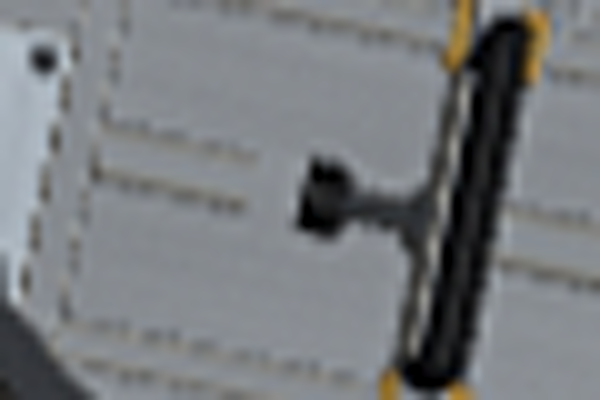

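Request:
apply_moves(translation=[[-0.0015, -0.006, 0], [-0.003, -0.013, 0], [-0.004, -0.02, 0], [-0.006, -0.026, 0], [-0.0075, -0.033, 0]], dr=[[0, 0, 0], [0, 0, 0], [0, 0, 0], [0, 0, 0], [0, 0, 0]], fingers=[-1, -1, -1, -1, -1])

```text
t: 6.42
eef_pos: [626.8, 110.7, 106.4]
orientation: [-90.1, 0.2, 169.0]
contact_force: [2.4, 4.6, -0.4]
opening: -0.3
```

```bash
python3 dep.py
```

```text
6.425 [626.79 110.71 106.45] [-90.1   0.2 169. ] dep [  0.38 150.8 ] Fdep [1.45 4.96]
```

Request:
apply_moves(translation=[[-0.001, -0.003, 0], [-0.0015, -0.0065, 0], [-0.002, -0.01, 0]], dr=[[0, 0, 0], [0, 0, 0], [0, 0, 0]], fingers=[-1, -1, -1])

```text
t: 6.8
eef_pos: [626.3, 108.2, 106.4]
orientation: [-90.2, 0.2, 169.0]
contact_force: [2.0, 4.1, -0.1]
opening: 0.1
```

```bash
python3 gap.py top4 >/dev/null; for i in 1; do python3 dep.py; done; python3 - <<'E'
from h import *
# rod dark edge ends & rubber left edge in enlarged crop
a=cv2.imread("pics/top4c.png").max(2); b=cv2.imread("pics/top3c.png").max(2)
for n,i in(("3",b),("4",a)):
    # local dark-line contrast along lower rod edge
    u=np.arange(150,345,5); v=(200+ (u-240)*0.2).astype(int)
    print(n,[(int(x),int(i[y-12:y+13,x].min())) for x,y in zip(u,v)])
E
```

```text
6.85 [626.24 108.04 106.41] [-90.2   0.2 169. ] dep [  0.35 148.08] Fdep [0.67 5.08]
3 [(150, 107), (155, 114), (160, 118), (165, 120), (170, 117), (175, 109), (180, 105), (185, 104), (190, 104), (195, 109), (200, 116), (205, 120), (210, 109), (215, 99), (220, 105), (225, 111), (230, 102), (235, 98), (240, 107), (245, 122), (250, 137), (255, 144), (260, 144), (265, 144), (270, 144), (275, 144), (280, 147), (285, 141), (290, 128), (295, 90), (300, 31), (305, 0), (310, 0), (315, 0), (320, 0), (325, 3), (330, 5), (335, 16), (340, 31)]
4 [(150, 106), (155, 113), (160, 118), (165, 121), (170, 117), (175, 108), (180, 103), (185, 102), (190, 103), (195, 108), (200, 115), (205, 118), (210, 107), (215, 98), (220, 105), (225, 112), (230, 103), (235, 97), (240, 101), (245, 110), (250, 114), (255, 116), (260, 111), (265, 105), (270, 110), (275, 115), (280, 112), (285, 107), (290, 118), (295, 94), (300, 35), (305, 0), (310, 0), (315, 0), (320, 0), (325, 2), (330, 4), (335, 16), (340, 31)]
```

Request:
apply_moves(translation=[[0, -0.002, 0], [-0.0005, -0.0035, 0], [-0.001, -0.005, 0]], dr=[[0, 0, 0], [0, 0, 0], [0, 0, 0]], fingers=[-1, -1, -1])

```text
t: 7.22
eef_pos: [626.0, 106.9, 106.4]
orientation: [-90.2, 0.2, 169.0]
contact_force: [2.6, 4.0, -0.3]
opening: -0.2
```

```bash
python3 dep.py
```

```text
7.225 [626.   106.92 106.38] [-90.2   0.2 169. ] dep [  0.32 146.93] Fdep [1.83 4.41]
```

Request:
apply_moves(translation=[[0, -0.002, 0], [-0.0005, -0.0035, 0], [-0.001, -0.005, 0]], dr=[[0, 0, 0], [0, 0, 0], [0, 0, 0]], fingers=[-1, -1, -1])

```text
t: 7.6
eef_pos: [625.8, 105.8, 106.4]
orientation: [-90.2, 0.2, 169.1]
contact_force: [1.2, 5.1, -0.6]
opening: 0.2
```

```bash
python3 dep.py
```

```text
7.6 [625.81 105.82 106.4 ] [-90.2   0.2 169.1] dep [  0.34 145.82] Fdep [0.18 5.21]
```

Request:
apply_moves(translation=[[0, -0.0015, 0], [-0.0005, -0.003, 0], [-0.0005, -0.004, 0]], dr=[[0, 0, 0], [0, 0, 0], [0, 0, 0]], fingers=[-1, -1, -1])

```text
t: 7.98
eef_pos: [625.7, 105.0, 106.4]
orientation: [-90.2, 0.2, 169.1]
contact_force: [1.0, 4.7, 0.7]
opening: 0.0
```

```bash
python3 dep.py
```

```text
7.975 [625.68 105.05 106.41] [-90.2   0.2 169.1] dep [  0.36 145.03] Fdep [0.13 4.84]
```

Request:
apply_moves(translation=[[0, -0.0015, 0], [-0.0005, -0.003, 0], [-0.001, -0.0045, 0]], dr=[[0, 0, 0], [0, 0, 0], [0, 0, 0]], fingers=[-1, -1, -1])

```text
t: 8.35
eef_pos: [625.5, 104.3, 106.4]
orientation: [-90.3, 0.2, 169.1]
contact_force: [2.7, 7.3, -0.5]
opening: -0.1
```

```bash
python3 dep.py; python3 gap.py top5>/dev/null; python3 dep.py
```

```text
8.35 [625.49 104.34 106.43] [-90.3   0.2 169.1] dep [  0.31 144.3 ] Fdep [1.31 7.69]
8.4 [625.52 104.34 106.42] [-90.3   0.2 169.1] dep [  0.34 144.3 ] Fdep [1.3  8.13]
```

View pics/top5c.png

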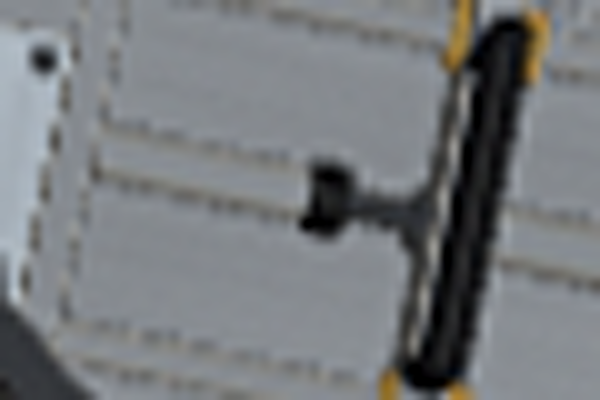

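The rod end now meets the rubber, and the push has risen from 5 N to about 8 N. I'll add a touch more and hold.

Request:
apply_moves(translation=[[0, -0.001, 0], [0, -0.002, 0], [0, -0.002, 0], [0, -0.002, 0]], dr=[[0, 0, 0], [0, 0, 0], [0, 0, 0], [0, 0, 0]], fingers=[-1, -1, -1, -1])

```text
t: 8.9
eef_pos: [625.5, 104.3, 106.4]
orientation: [-90.4, 0.2, 169.1]
contact_force: [1.9, 6.9, 0.1]
opening: -0.1
```

```bash
python3 dep.py
```

```text
8.9 [625.52 104.32 106.42] [-90.4   0.2 169.1] dep [  0.34 144.29] Fdep [0.58 7.13]
```

Request:
apply_moves(translation=[[0, -0.002, 0], [-0.0005, -0.004, 0], [-0.0005, -0.005, 0], [-0.0005, -0.005, 0]], dr=[[0, 0, 0], [0, 0, 0], [0, 0, 0], [0, 0, 0]], fingers=[-1, -1, -1, -1])

```text
t: 9.4
eef_pos: [625.4, 103.7, 106.5]
orientation: [-90.4, 0.2, 169.2]
contact_force: [1.6, 8.0, -0.4]
opening: 0.0
```

```bash
python3 dep.py
```

```text
9.4 [625.39 103.67 106.46] [-90.4   0.2 169.2] dep [  0.34 143.62] Fdep [0.08 8.18]
```

Request:
apply_moves(translation=[[0.006, 0.035, 0], [0.012, 0.065, 0.02], [0.012, 0.065, 0.2], [0.012, 0.065, 0.35], [0.012, 0.065, 0.42]], dr=[[0, 0, 0], [0, 0, 0], [0, 0, 0], [0, 0, 0], [0, 0, 0]], fingers=[-1, -1, -1, -1, -1])

```text
t: 10.02
eef_pos: [629.7, 123.8, 235.7]
orientation: [-90.5, 0.4, 169.2]
contact_force: [0.4, -0.2, -0.2]
opening: 0.2
```

```bash
python3 arc.py 1.85; python3 - <<'E'
from h import *
f=look("top","top6")
u,v=map(int,w2px(f,[503,-80,173])); c=f["frame"][v-15:v+16,u-15:u+16]
m=(c.max(2)<60).astype(np.uint8); 
cv2.imwrite("pics/top6c.png",cv2.resize(f["frame"][175:235,310:390],None,fx=8,fy=8,interpolation=cv2.INTER_CUBIC)); print(u,v)
E
```

```text
[629.7 123.8 235.7] [-90.5   0.4 169.2] [ 0.4 -0.2 -0.2] r 171.9 ang -0.9723040530143539
1.85 [-0.439 -0.666] -0.397
345 219
```

View pics/top6c.png

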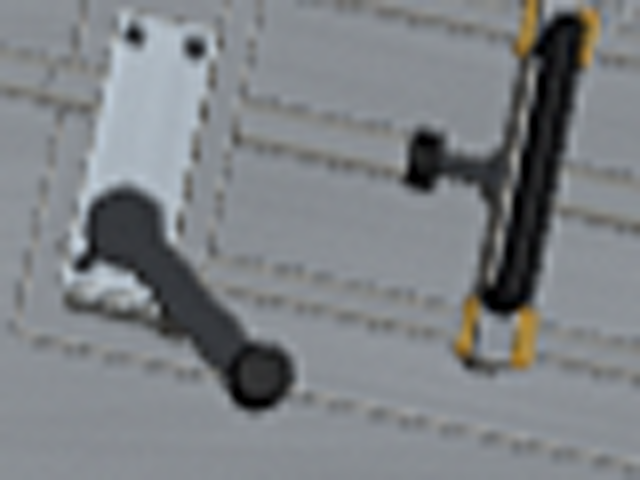

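The rod rests against the rubber with the tool away, and the lever knob is at about (258,375) in the crop, so the lever is at about 1.8 rad. I'll go back to the knob.

Request:
apply_moves(translation=[[-0.444, -0.658, 0], [-0.444, -0.658, 0], [-0.444, -0.658, 0], [-0.444, -0.658, 0], [-0.444, -0.658, 0]], dr=[[0, 0, -0.43], [0, 0, -0.43], [0, 0, -0.43], [0, 0, -0.43], [0, 0, -0.43]], fingers=[-0.2, -0.2, -0.2, -0.2, -0.2])

```text
t: 10.7
eef_pos: [495.5, -75.5, 238.0]
orientation: [-90.5, 0.5, 130.2]
contact_force: [0.4, 0.1, -0.3]
opening: 34.0
```

```bash
python3 arc.py 1.8
```

```text
[495.5 -75.5 238. ] [-90.5   0.5 130.2] [ 0.4  0.1 -0.3] r 71.4 ang 1.8186450086161758
1.8 [0.001 0.006] 0.005
```

Request:
apply_moves(translation=[[0.001, 0.006, -0.1], [0.001, 0.006, -0.2], [0.001, 0.006, -0.268], [0.001, 0.006, -0.268]], dr=[[0, 0, 0], [0, 0, 0], [0, 0, 0], [0, 0, 0]], fingers=[-0.2, -0.2, -0.2, -0.2])

```text
t: 11.2
eef_pos: [495.2, -72.9, 156.4]
orientation: [-90.4, 0.4, 130.3]
contact_force: [0.1, 0.4, 0.8]
opening: 34.2
```

```bash
python3 arc.py 1.65 1.5 1.35 1.2 1.05 .9; python3 - <<'E'
from h import *
f=look("side","side7"); u,v=map(int,w2px(f,[496,-73,156]))
cv2.imwrite("pics/side7c.png",cv2.resize(f["frame"][v-50:v+50,u-60:u+60],None,fx=5,fy=5,interpolation=cv2.INTER_CUBIC))
E
```

```text
[495.2 -72.9 156.4] [-90.4   0.4 130.3] [0.1 0.4 0.8] r 69.9 ang 1.788480375612877
1.65 [-0.019  0.026] -0.092
1.5 [-0.036  0.057] -0.187
1.35 [-0.047  0.09 ] -0.283
1.2 [-0.054  0.124] -0.378
1.05 [-0.055  0.159] -0.474
0.9 [-0.051  0.194] -0.569
```

View pics/side7c.png

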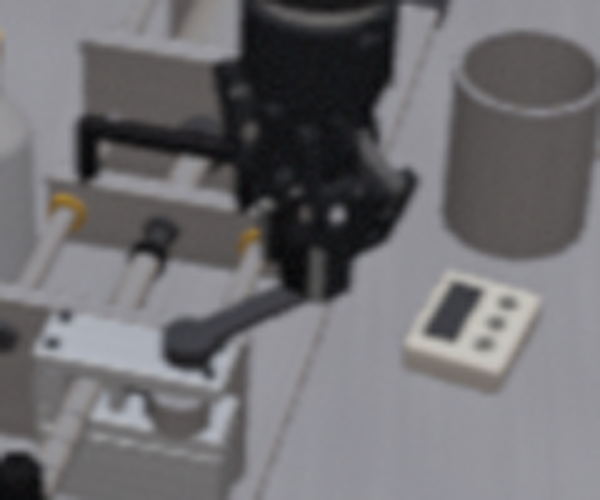

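The rod is on the rubber and the knob is caged, with zero force on the tool. Now I'll close the lever.

Request:
apply_moves(translation=[[-0.019, 0.026, 0], [-0.036, 0.057, 0], [-0.047, 0.09, 0], [-0.054, 0.124, 0], [-0.055, 0.159, 0]], dr=[[0, 0, -0.092], [0, 0, -0.187], [0, 0, -0.283], [0, 0, -0.378], [0, 0, -0.474]], fingers=[-0.2, -0.2, -0.2, -0.2, -0.2])

```text
t: 11.88
eef_pos: [479.9, -25.2, 158.8]
orientation: [-90.5, 0.5, 87.4]
contact_force: [-0.0, -3.9, -0.4]
opening: 34.4
```

```bash
python3 arc.py .9 .75 .6 .45 .3 .15
```

```text
[479.9 -25.2 158.8] [-90.5   0.5  87.4] [-0.  -3.9 -0.4] r 68.8 ang 1.0493013624581042
0.9 [0.    0.035] -0.092
0.75 [0.009 0.068] -0.188
0.6 [0.023 0.1  ] -0.283
0.45 [0.042 0.13 ] -0.379
0.3 [0.065 0.156] -0.474
0.15 [0.091 0.179] -0.57
```

Request:
apply_moves(translation=[[0, 0.035, -0.003], [0.009, 0.068, -0.005], [0.023, 0.1, -0.007], [0.042, 0.13, -0.007], [0.065, 0.156, -0.007]], dr=[[0, 0, -0.092], [0, 0, -0.188], [0, 0, -0.283], [0, 0, -0.379], [0, 0, -0.474]], fingers=[-0.2, -0.2, -0.2, -0.2, -0.2])

```text
t: 12.5
eef_pos: [499.8, 22.1, 157.9]
orientation: [-90.6, 0.5, 44.5]
contact_force: [-2.8, -2.4, 3.4]
opening: 34.3
```

```bash
python3 arc.py .15 0 -.05 -.09 -.13
```

```text
[499.8  22.1 157.9] [-90.6   0.5  44.5] [-2.8 -2.4  3.4] r 69.9 ang 0.2924350490173864
0.15 [0.025 0.022] -0.093
0.0 [0.055 0.04 ] -0.188
-0.05 [0.065 0.045] -0.22
-0.09 [0.074 0.049] -0.246
-0.13 [0.083 0.052] -0.271
```

Request:
apply_moves(translation=[[0.025, 0.022, 0], [0.055, 0.04, 0], [0.074, 0.049, 0], [0.074, 0.049, 0]], dr=[[0, 0, -0.093], [0, 0, -0.188], [0, 0, -0.22], [0, 0, -0.22]], fingers=[-0.2, -0.2, -0.2, -0.2])

```text
t: 13.0
eef_pos: [522.8, 37.3, 158.9]
orientation: [-90.6, 0.5, 24.7]
contact_force: [-0.8, 0.7, -0.1]
opening: 34.1
```

```bash
python3 arc.py 0 -.11
```

```text
[522.8  37.3 158.9] [-90.6   0.5  24.7] [-0.8  0.7 -0.1] r 70.2 ang -0.10421856648318584
0.0 [-0.022 -0.011] 0.031
-0.11 [0.001 0.   ] -0.039
```

The finger shows no lasting force at –0.10 rad, so the lever should be home. I'll centre on the knob, lift away clear of it, and check.

Request:
apply_moves(translation=[[-0.02, -0.01, 0], [-0.02, -0.01, 0.03], [-0.02, -0.01, 0.2], [-0.02, -0.01, 0.35], [-0.3, 0.1, 0.4]], dr=[[0, 0, 0.03], [0, 0, 0.03], [0, 0, 0.03], [0, 0, 0.03], [0, 0, 0.03]], fingers=[-0.2, -0.2, -0.2, -0.2, -0.2])

```text
t: 13.62
eef_pos: [462.8, 56.9, 277.8]
orientation: [-90.8, 0.1, 27.3]
contact_force: [-1.7, 1.1, -0.6]
opening: 34.1
```

Request:
apply_moves(translation=[[-0.4, 0.3, 0.1], [-0.4, 0.3, 0.1], [-0.4, 0.3, 0.1], [-0.4, 0.3, 0.1], [-0.4, 0.3, 0.1]], dr=[[0, 0, 0], [0, 0, 0], [0, 0, 0], [0, 0, 0], [0, 0, 0]], fingers=[0, 0, 0, 0, 0])

```text
t: 14.25
eef_pos: [343.2, 146.7, 308.2]
orientation: [-90.8, 0.1, 27.3]
contact_force: [-0.3, 1.0, -0.3]
opening: 42.9
```

```bash
python3 - <<'E'
from h import *
s=read_state();print(s["t"],s["eef_pos"],s["contact_force"])
f=look("top","top8"); f0=dict(np.load("pics/top0.npz"))
r=lambda f:cv2.resize(f["frame"][170:222,290:390],None,fx=6,fy=6,interpolation=cv2.INTER_CUBIC)
cv2.imwrite("pics/cmp8.png",np.vstack([r(f0)[:300],r(f)[:300]]))
# piston shift: phase correlation on handle region
a,b=[cv2.cvtColor(x["frame"],cv2.COLOR_BGR2GRAY)[172:222,366:386].astype(np.float32) for x in(f0,f)]
print("piston shift px",cv2.phaseCorrelate(a,b))
def knob(x):
    m=(x["frame"].max(2)<60).astype(np.uint8); m[:195]=0;m[222:]=0;m[:,:295]=0;m[:,332:]=0
    return cv2.moments(m,True)
for x in(f0,f): m=knob(x); print(m["m10"]/m["m00"],m["m01"]/m["m00"],m["m00"],0.5*np.degrees(np.arctan2(2*m["mu11"],m["mu20"]-m["mu02"])))
E
```

```text
14.25 [343.22364981 146.74010853 308.17602704] [-0.32202658  0.96446912 -0.28161703]
piston shift px ((-0.018400226723834123, 0.055851112519206936), 1.0056643598079682)
314.85779816513764 208.5321100917431 218.0 -20.651159935213002
314.6442307692308 208.39423076923077 208.0 -21.84260980284405
```

View pics/cmp8.png

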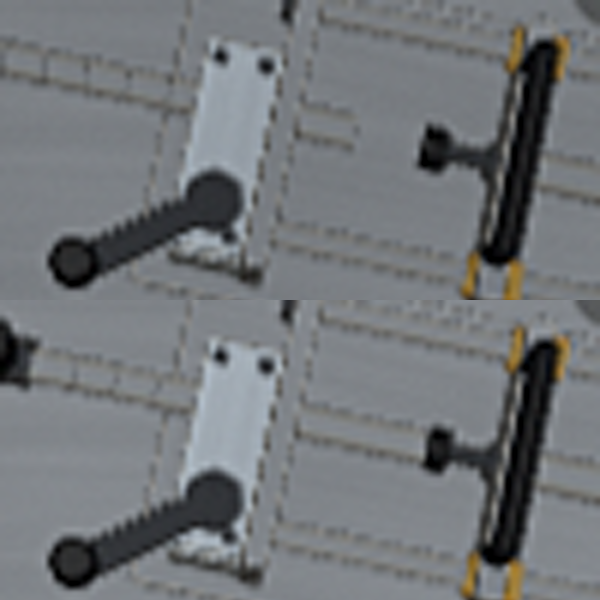

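The lever is back in its starting pose, the crosshead has not moved (0.06 px), and the rod end is on the rubber. I'm handing in.

```bash
python3 -c "
from h import *
hand_in(); s=read_state(); print(s['t'],s['contact_force'])"
```

```text
the job is handed in; nothing more can be done
the job is handed in; nothing more can be done
```

The stroke stop is set and the job is handed in. I swung the cam lever open to about 1.8 rad and pushed the rod up until it bore on the rubber. I then backed off and flipped the lever home over centre. It took about 14 s of the 61 s.

**Rod on the rubber:** the push at the grip rose from about 5 N of drag to about 8 N. That leaves roughly 3–4 N on the rubber, about 1 mm of squeeze. The last picture shows the rod end on the rubber. I had no way to read the contact force once the rod was clamped, so that figure comes from before clamping.

**Lever:** in the last picture it is back where it started, within about 1° by image measurement, so it reads as home.

**Piston:** the crosshead moved less than 0.1 pixel in the top view, about 0.2 mm.

**Rest of the bench:** I didn't measure the other things on the bench. I never worked close to them and saw no sign of contact. The gripper was clear of everything at the end.

No check failed. The only surprise was a near-zero force reading while the tool was stopped partway through the slide; readings taken while moving showed the expected 5 N.

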